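Before-use check of a plug-in residual-current adapter

TASK

Do the before-use check of the plug-in residual-current adapter on the power strip, pressing with the fingertips: first switch the strip on by pressing down the raised near half of its rocker, then press the adapter's rectangular reset button until it stays in by itself, then press the small round test button so that the reset button jumps out again, and finally press the reset button in once more so that it stays in, ready for use. Only press: do not lift, tip or shove the strip, and leave the plug, the charger and the screwdriver beside it where they lie.

Things in the scene. Friction and masses are not known exactly. Their poses are not given: they have to be found in the camera images.
- strip: loose white power strip lying on the bench, 250 long (its y), 54 wide (its x), 42 high, four round sockets in a row, about 0.85 kg with the adapter. Origin: middle of its underside; x points across the strip away from the rocker's raised half (away from the robot, at most 30 degrees off), y along the strip to the left, z up. The rocker is at its right end (-y), the residual-current adapter is plugged into the two sockets at its left end (+y).
- strip_switch (a joint): the strip's rocker, rad: 0 = off (its near half, towards -x of the strip, stands up), 0.349 = fully on (near half down). It stays where it is put; about 3 N on the near edge tip it, it has no spring. It stops hard when fully on.
- rocker_press (a point): top of the rocker's raised near half when off, 46.5 mm above the bench. The rocker is 24 mm across the strip (x) and 12 mm along it (y), pivoting about the strip's y axis 6 mm farther in +x than this point. Its near edge lies 5 mm nearer (-x) and goes from 47 down to about 43 mm above the bench when fully on; the strip's flat top round the rocker is 42 mm above the bench, so the press may be offset up to 10 mm towards -x. Press from above, clear of the far half.
- rcd: black plug-in residual-current adapter fixed in the strip, a rounded block 66 (x) x 98 (y) x 46 mm (z), its top 88 mm above the bench, same axes as the strip. Origin: middle of its underside. On its top: an outlet recess in the +y half; at the -y end, side by side across the strip, the rectangular reset button (nearer, -x) and the round test button (farther, +x), centres 34 mm apart.
- reset (a joint): reset button, m pressed in: 0 = out (8 mm proud of the adapter's top), about 0.0049 = latched in, stays there by itself (3 mm proud), 0.0065 = end of travel. Press it past about 0.0055 and let go to latch it: the spring rises from 2.4 to 4.5 N, with the latch about 5 N. Only the test button frees it.
- reset_top (a point): middle of the top of the reset button, 16 (x) x 22 mm (y); moves with the button; 96 mm above the bench when out; pressed straight down.
- test (a joint): test button, m pressed in: 0 = out, 0.005 = end of travel, springs back when let go. Pressed beyond about 0.003 it frees the latched reset button, which jumps out. Fully in takes about 5 N.
- test_top (a point): middle of the top of the round test button, 14 mm across; moves with the button; 94.5 mm (6.5 mm proud) above the bench when out; pressed straight down.
- white_plug: bystander: loose white mains plug, 78x37x34 mm, lying in front of the strip; origin under its middle.
- charger: bystander: loose black charger with a plug, 43x106x48 mm, lying in front of the strip; origin under its middle.
- tester_pen: bystander: slim screwdriver with a blue handle, 17x157x16 mm, lying behind the strip; origin under its middle.

How it is judged:
By the outcome, as a careful person would: the job done as asked, in the order asked, and still so for the second after the job is handed in, with the robot touching nothing.
It also fails if it takes over 48 s, if anything falls off the work surface, if the arm or the gripper's body presses on something with over 40 N, if the wrist force passes 120 N, or if a joint passes its speed limit or range.

ROBOT

A 6-joint arm with a two-finger parallel gripper is mounted at the origin on a cart in front of the work surface, level with it; the furniture and walls round the work are solid. World frame = base frame: x ahead of the robot, y to its left, z up, the work surface at z = 0. Lengths are in m, angles in degrees, forces in N, time in s.
With the tool pointing down it reaches from about 0.25 to 0.725 m from the base axis. Payload 9.7 kg.
Tool frame: the origin (TCP) lies at the very end of the fingers, on their centre line; the grasp point (between the pads) lies 19 mm behind it (bot.pinch_z is the distance from the TCP to the grasp point, in m); x points along the fingers, z is the direction in which the jaws open and shut, and the axes are right-handed (so a half turn about x gives the same grasp; the last joint's range is limited). The gripper opens to 85 mm and grips with 20 to 120 N. Pads are 22 mm wide; open, the fingers measure 114 mm over their backs; the gripper's body (76 mm by 85 mm) begins 54 mm behind the grasp point. The pads swing forward as they close: fully open they stand 13 mm farther back than shut.
Start: joints at [-66.234, 4.979, 10.078, 95.1, 0, 90], TCP at [0.222, -0.503, 0.231] pointing down, gripper open.
Joint ranges: [-179.16, 179.16], [-48.56, 103.87], [-65.8, 70.77], [-126.05, 130.52], [-82.76, 87.17], [-180, 180]. Speed limits (degrees/s): [127.2, 127.2, 147.25, 180, 180, 180].

INTERFACE

Orientations are given as [roll, pitch, yaw] about the fixed x, y, z axes, in that order (R = Rz(yaw) Ry(pitch) Rx(roll)).
In Python, from workcell import bot gives the robot as it stands.
- The arm moves only by the tool play_rows, never from a script. Its argument "rows" is a list of rows, each a list of 3 entries, a list of its own where there are three numbers: the shift along the tool's x, y, z in cm, then the turn about the tool's x in degrees, then the finger opening in cm, from 0 to 8.54. A call has 1 to 12 rows; each row is the pose to reach, as a shift and turn from the pose commanded when the call began, along the tool's axes at that moment; what a row does not reach only later rows make up. A row lasts 1/12 s, in which the tool goes at most 41.7 mm and 7.16 degrees, less where a joint would pass 70% of its speed; a pose out of reach is approached as far as the arm can. A call with a gripper value outside its range is refused whole. The fingers move at their own pace and stop on an object; "squeeze" is the grip in N (left out, the last holds). Time passes only in rows, so rows that repeat a pose let the fingers close. It gives the time, the measured TCP pose, the force and the opening at its end, in the units of the state.
- bot.get_obs(): the state, without advancing time (a new reading comes with each control period).
- bot.camera(name): name is "scene" or "top" or "wrist"; returns (picture, depth): 420x560x3 uint8, blue, green, red; 420x560 float32, m along the optical axis (not along the pixel's ray), 0 where there is no reading.
- bot.camera_model(name): a dict with "fx", "fy", "cx", "cy" (pixels), "origin" and "attitude" of the camera in the world; the wrist camera has in their place "mount" (4x4, takes a point from camera to tool coordinates, whose origin is the TCP and whose axes are the tool frame's). Camera axes: x right, y down, z forward; pixel columns grow to the right and rows downward; lengths in m; the calibration is good to about 2 mm. A picture is of the moment at which its call begins: read the wrist's pose just before it. camera_model takes no time and is no camera call.
- bot.job_done(): hands the job in, once; it reports no verdict.
The state is a dict: "time": time; "q": joint angles; "qd": joint speeds; "joint_efforts": joint torques, N m; "ee_pos": TCP position; "tcp_rot": TCP orientation; "wrist_force": force on the tool from outside, world axes, zero at the start; "torque": the same for the moment, N m; "opening": finger opening in m.
Only numpy, scipy, OpenCV 4.12 (cv2) and the standard library are available. Lean on these libraries where they do the work, as an engineer would, in place of code of your own. Each camera call takes 0.05 s, during which the arm holds its last target.

## Working session

There is one attempt and no reset: what is moved stays moved. The work goes in short steps, Python scripts to look and compute and a tool call to move; the robot and the scene stay as the last step left them, time stands still between calls to the robot, and variables do not carry over. Pictures are saved under pics/ and viewed, and the job is handed in when it is done.

Besides the shell and the picture viewer there is one more tool, called after "Emit:" as name(argument=value, ...), one argument or row to a line, values as JSON. play_rows: Moves the arm, as the interface text tells. Its arguments: {"type":"object","properties":{"rows":{"type":"array"},"squeeze":{"type":"number"}},"required":["rows"]}

```bash
mkdir -p pics; python3 - <<'E'
from workcell import bot
import cv2,numpy as np
o=bot.get_obs();print({k:np.round(v,3) for k,v in o.items()})
for n in("top","scene"):
    p,d=bot.camera(n);cv2.imwrite(f"pics/{n}0.png",p);np.save(f"{n}0.npy",d);print(n,bot.camera_model(n))
print(bot.camera_model("wrist"))
E
```

```text
{'time': np.float64(0.0), 'q': array([-66.233,   5.014,  10.034,  95.1  ,   0.   ,  90.002]), 'qd': array([-0.004,  0.048,  0.021,  0.047,  0.005, -0.008]), 'joint_efforts': array([ 4.0000e-03, -5.2039e+01,  4.6481e+01,  1.6000e-02,  0.0000e+00,
       -0.0000e+00]), 'ee_pos': array([ 0.222, -0.503,  0.231]), 'tcp_rot': array([179.961,  89.921, 113.726]), 'wrist_force': array([0.767, 0.062, 0.316]), 'torque': array([ 0.005,  0.013, -0.01 ]), 'opening': np.float64(0.086)}
top {'fx': 382.2385288703916, 'fy': 382.2385288703916, 'cx': 282.90571208985364, 'cy': 208.87036345195108, 'origin': array([0.39680489, 0.13907281, 0.92686554]), 'attitude': array([-173.91616755,   -1.20479444,  -90.08251402])}
scene {'fx': 431.1397275058028, 'fy': 431.1397275058028, 'cx': 282.33986993482176, 'cy': 209.15636021307085, 'origin': array([0.15409131, 0.56208382, 0.73025589]), 'attitude': array([-1.39307609e+02,  1.36400897e-01, -1.43795950e+02])}
{'fx': 299.1583550758311, 'fy': 299.1583550758311, 'cx': 279.1807026847931, 'cy': 216.13476554254544, 'mount': array([[ 7.13154636e-04, -2.99212684e-01,  9.54186177e-01,
        -1.42628135e-01],
       [ 3.13736650e-04, -9.54186306e-01, -2.99212959e-01,
         7.63273775e-02],
       [ 9.99999696e-01,  5.12748284e-04, -5.86608403e-04,
         3.67238233e-04],
       [ 0.00000000e+00,  0.00000000e+00,  0.00000000e+00,
         1.00000000e+00]])}
```

View pics/top0.png

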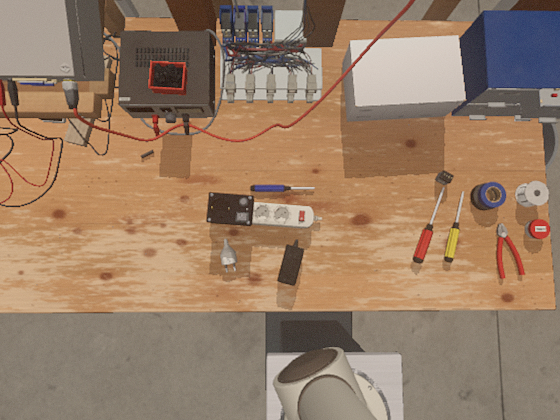

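View pics/scene0.png

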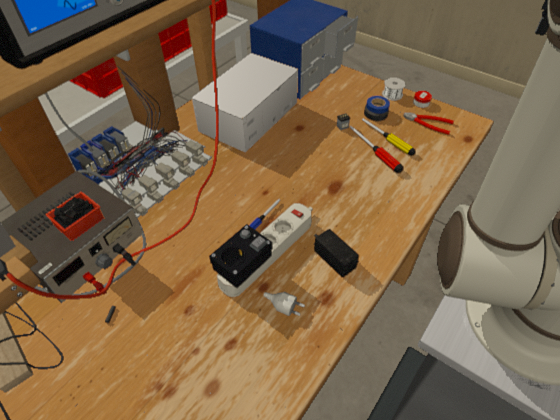

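The strip lies at about columns 207–315, rows 193–228 of the top view. The adapter is at its left end and the red rocker is near (302,216). I'll zoom in and deproject.

```bash
cat > h.py <<'E'
import numpy as np,cv2
from scipy.spatial.transform import Rotation as R
from workcell import bot
def cam(n,o=None):
    m=bot.camera_model(n)
    if n=="wrist":
        T=np.eye(4);T[:3,:3]=R.from_euler('xyz',o['tcp_rot'],degrees=True).as_matrix();T[:3,3]=o['ee_pos'];T=T@m['mount']
        return m,T[:3,:3],T[:3,3]
    return m,R.from_euler('xyz',m['attitude'],degrees=True).as_matrix(),np.array(m['origin'])
def cloud(n,d,o=None):
    m,r,t=cam(n,o);v,u=np.mgrid[:420,:560]
    return np.stack([(u-m['cx'])/m['fx']*d,(v-m['cy'])/m['fy']*d,d],-1)@r.T+t
def onz(n,u,v,z,o=None):
    m,r,t=cam(n,o);k=r@np.array([(u-m['cx'])/m['fx'],(v-m['cy'])/m['fy'],1]);return t+k*(z-t[2])/k[2]
def proj(n,p,o=None):
    m,r,t=cam(n,o);c=(np.asarray(p)-t)@r;return c[...,0]/c[...,2]*m['fx']+m['cx'],c[...,1]/c[...,2]*m['fy']+m['cy']
E
python3 - <<'E'
from h import *
p=cv2.imread("pics/top0.png");cv2.imwrite("pics/t0z.png",cv2.resize(p[180:300,195:335],None,fx=5,fy=5,interpolation=cv2.INTER_CUBIC))
p=cv2.imread("pics/scene0.png");cv2.imwrite("pics/s0z.png",cv2.resize(p[190:320,200:365],None,fx=4.6,fy=4.6,interpolation=cv2.INTER_CUBIC))
d=np.load("top0.npy");c=cloud("top",d)
z=c[...,2];print(np.median(z[240:260,330:380]))
roi=np.zeros(z.shape,bool);roi[185:240,200:325]=1
for a,b in((.083,.0905),(.038,.045)):
    m=roi&(z>a)&(z<b);pt=c[m];print(m.sum(),np.median(pt[:,2]));r=cv2.minAreaRect((pt[:,:2]*1000).astype(np.float32));print(r)
E
```

```text
-9.671029252256158e-05
921 0.08815681629568561
((488.5490417480469, 240.15223693847656), (98.43353271484375, 66.0718002319336), 85.54492950439453)
872 0.041517375116121136
((479.257080078125, 121.16950225830078), (141.6931610107422, 48.65216827392578), 85.50973510742188)
```

View pics/t0z.png

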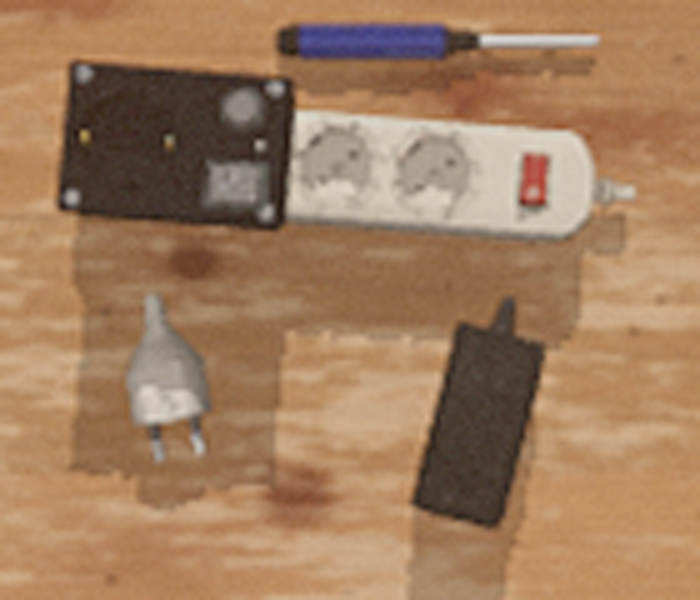

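View pics/s0z.png

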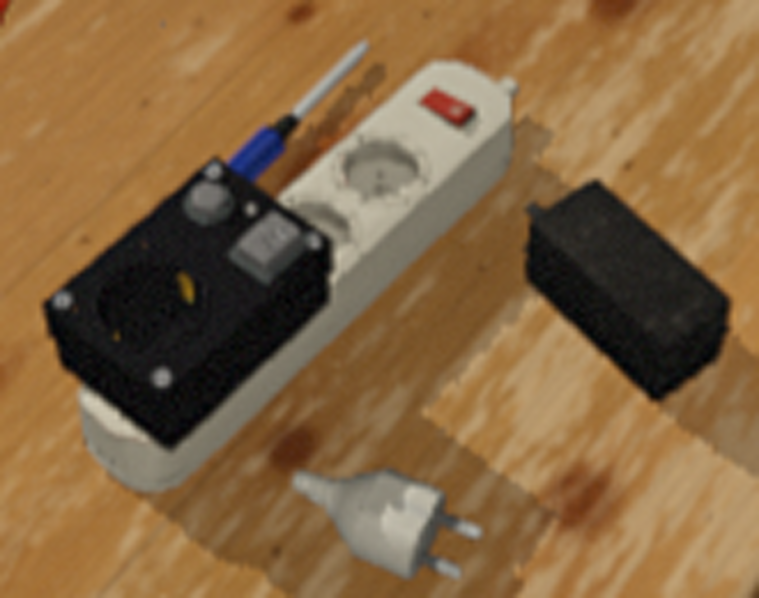

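```bash
python3 - <<'E'
from h import *
f=lambda u,v:(195+(u+.5)/5-.5,180+(v+.5)/5-.5)
g=lambda u,v:(200+(u+.5)/4.6-.5,190+(v+.5)/4.6-.5)
for n,a,b,z in(("reset",(237,185),(268,241),.096),("test",(242,106),(209,199),.0945),("rockmid",(534,181),(449,107),.044)):
    print(n,onz("top",*f(*a),z)[:2].round(4),onz("scene",*g(*b),z)[:2].round(4))
yaw=np.radians(-4.5);ex=np.array([np.cos(yaw),np.sin(yaw)]);ey=np.array([-ex[1],ex[0]])
for n in("top","scene"):
    d=np.load(n+"0.npy");c=cloud(n,d);z=c[...,2]
    m=(z>.0915)&(z<.099)&(abs(c[...,0]-.48)<.06)&(abs(c[...,1]-.22)<.06)
    k,l,s,ct=cv2.connectedComponentsWithStats(m.astype(np.uint8))
    for i in range(1,k):
        pt=c[l==i];print(n,len(pt),((pt.min(0)+pt.max(0))/2).round(4),np.median(pt[:,2]).round(4))
    p=cv2.imread(f"pics/{n}0.png").astype(int);m=(p[...,2]>130)&(p[...,1]<90)&(abs(c[...,0]-.48)<.05)&(abs(c[...,1]-.08)<.05);pt=c[m];print("red",len(pt),pt.mean(0).round(4),pt.min(0).round(3),pt.max(0).round(3))
# model: rcd centre
C=np.array([.4885,.2402]);print("along", (C-0)@ey)
o=bot.get_obs();print(R.from_euler('xyz',o['tcp_rot'],degrees=True).as_matrix().round(3))
E
```

```text
reset [0.4684 0.2106] [0.4669 0.2128]
test [0.5032 0.2088] [0.4999 0.2095]
rockmid [0.4748 0.0775] [0.4729 0.0768]
top 1 [0.5229 0.2728 0.0924] 0.0924
top 1 [0.5163 0.2772 0.0917] 0.0917
top 1 [0.5163 0.1937 0.0931] 0.0931
top 2 [0.5119 0.2607 0.0918] 0.0918
top 1 [0.5096 0.277  0.0922] 0.0922
top 3 [0.5063 0.2747 0.0923] 0.0923
top 1 [0.5097 0.2508 0.0916] 0.0916
top 30 [0.5038 0.21   0.095 ] 0.0946
top 1 [0.4963 0.2395 0.093 ] 0.093
top 1 [0.4898 0.2308 0.092 ] 0.092
top 79 [0.4698 0.214  0.0953] 0.0962
top 1 [0.4699 0.2675 0.0927] 0.0927
top 1 [0.47   0.1956 0.0919] 0.0919
red 49 [0.4939 0.0902 0.0265] [ 0.465  0.074 -0.002] [0.528 0.119 0.049]
scene 34 [0.5014 0.2085 0.0942] 0.0933
scene 88 [0.4674 0.2104 0.0948] 0.0947
scene 1 [0.4591 0.2254 0.0918] 0.0918
red 41 [0.485  0.0797 0.0355] [ 0.464  0.07  -0.003] [0.529 0.102 0.046]
along 0.2777868118257496
[[-0.     0.915  0.403]
 [ 0.001  0.403 -0.915]
 [-1.     0.    -0.001]]
```

Emit:
play_rows(
  rows=[
    [[3, 45.3, -43.6], -80, 0],
    [[3, 45.3, -43.6], -80, 0],
    [[3, 45.3, -43.6], -80, 0],
    [[3, 45.3, -43.6], -80, 0],
    [[3, 45.3, -43.6], -80, 0],
    [[3, 45.3, -43.6], -80, 0],
    [[3, 45.3, -43.6], -80, 0],
    [[3, 45.3, -43.6], -80, 0],
    [[3, 45.3, -43.6], -80, 0],
    [[3, 45.3, -43.6], -80, 0],
    [[3, 45.3, -43.6], -80, 0],
    [[3, 45.3, -43.6], -80, 0],
  ],
  squeeze=40,
)

```text
time: 1.1
ee_pos: [0.4115, -0.0392, 0.2074]
tcp_rot: [-31.9, 90.0, -17.7]
wrist_force: [1.9, -0.9, 1.2]
opening: -0.0003
```

```bash
cat > st.py <<'E'
from h import *
import sys
o=bot.get_obs();M=R.from_euler('xyz',o['tcp_rot'],degrees=True).as_matrix()
print(o['time'],o['q'].round(1),o['ee_pos'].round(4),o['wrist_force'].round(1),o['opening'].round(4));print(M.round(3))
print('yaw tool y',np.degrees(np.arctan2(M[1,1],M[0,1])))
if len(sys.argv)>3:
    print('shift cm',(100*M.T@(np.array([float(a) for a in sys.argv[1:4]])-o['ee_pos'])).round(2))
E
python3 st.py .461 .0785 .2
```

```text
Traceback (most recent call last):
  File "st.py", line 4, in <module>
    print(o['time'],o['q'].round(1),o['ee_pos'].round(4),o['wrist_force'].round(1),o['opening'].round(4));print(M.round(3))
                                                                                   ^^^^^^^^^^^^^^^^^^
AttributeError: 'float' object has no attribute 'round'
```

```bash
sed -i "s/,o\['opening'\].round(4)/,o['opening']/" st.py
python3 st.py .461 .0785 .2
```

```text
1.1 [ -5.4 -14.1 -10.4  93.6  -0.   70.4] [ 0.4115 -0.0392  0.2074] [ 1.9 -0.9  1.2] -0.0003227899645252623
[[ 0.    -0.245  0.969]
 [-0.     0.969  0.245]
 [-1.    -0.     0.   ]]
yaw tool y 104.2011383042686
shift cm [ 0.74 10.2   7.69]
```

Emit:
play_rows(
  rows=[
    [[-0.3, 16.6, 9.3], -71.3, 0],
    [[-0.3, 16.6, 9.3], -71.3, 0],
    [[-0.3, 16.6, 9.3], -71.3, 0],
    [[-0.3, 16.6, 9.3], -71.3, 0],
    [[-0.3, 16.6, 9.3], -71.3, 0],
    [[-0.3, 16.6, 9.3], -71.3, 0],
    [[-0.3, 16.6, 9.3], -71.3, 0],
    [[-0.3, 16.6, 9.3], -71.3, 0],
    [[-0.3, 16.6, 9.3], -71.3, 0],
    [[-0.3, 16.6, 9.3], -71.3, 0],
    [[-0.3, 16.6, 9.3], -71.3, 0],
    [[-0.3, 16.6, 9.3], -71.3, 0],
  ],
)

```text
time: 2.1
ee_pos: [0.4621, 0.142, 0.2102]
tcp_rot: [113.2, 90.0, -162.0]
wrist_force: [-0.2, -0.9, -0.4]
opening: 0.0
```

```bash
python3 st.py .461 .0785 .08; python3 - <<'E'
from h import *
o=bot.get_obs();p,d=bot.camera("wrist");cv2.imwrite("pics/w1.png",p);np.savez("w1.npz",d=d,e=o['ee_pos'],r=o['tcp_rot'])
E
```

```text
2.1 [17.1 -4.5 -1.8 92.7 -0.  22.2] [0.4621 0.142  0.2102] [-0.2 -0.9 -0.4] 2.837312012333251e-05
[[-0.    -0.996  0.09 ]
 [-0.     0.09   0.996]
 [-1.     0.    -0.   ]]
yaw tool y 174.84870658764288
shift cm [13.02 -0.46 -6.33]
```

View pics/w1.png

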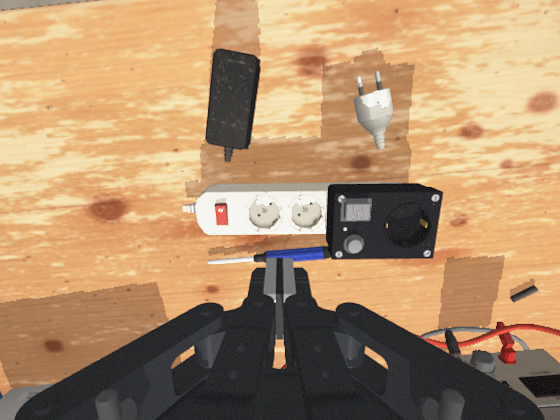

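```bash
python3 - <<'E'
from h import *
p=cv2.imread("pics/w1.png");cv2.imwrite("pics/w1z.png",cv2.resize(p[175:270,190:450],None,fx=3,fy=3,interpolation=cv2.INTER_CUBIC))
w=np.load("w1.npz");o=dict(ee_pos=w['e'],tcp_rot=w['r']);c=cloud("wrist",w['d'],o);z=c[...,2]
print(cam("wrist",o)[2])
m=(z>.0915)&(z<.099)&(abs(c[...,0]-.48)<.06)&(abs(c[...,1]-.22)<.06)
k,l,s,ct=cv2.connectedComponentsWithStats(m.astype(np.uint8))
for i in range(1,k):
    pt=c[l==i]
    if len(pt)>5:print(len(pt),((pt.min(0)+pt.max(0))/2).round(4),pt.mean(0).round(4),ct[i],onz("wrist",*ct[i],.0955,o))
m=(p[...,2]>130)&(p[...,1]<90)&(abs(c[...,0]-.48)<.05)&(abs(c[...,1]-.08)<.04)
pt=c[m];v,u=np.nonzero(m);print("red",len(pt),np.median(pt,0),u.min(),u.max(),v.min(),v.max());
for vv in(v.min(),v.mean(),v.max()):print(onz("wrist",u.mean(),vv,.045,o))
for n,u,v,zz in(("reset",357,209.5,.096),("test",353.5,243,.0945)):print(n,onz("wrist",u,v,zz,o))
for a,b in((.083,.0905),(.038,.045)):
    m=(z>a)&(z<b)&(c[...,0]<.54)&(c[...,0]>.43)&(c[...,1]>.04)&(c[...,1]<.32);pt=c[m];print(cv2.minAreaRect((pt[:,:2]*1000).astype(np.float32)))
E
```

```text
[0.38606065 0.14844761 0.35287129]
452 [0.4687 0.2117 0.0948] [0.4679 0.2113 0.0958] [357.07964602 211.32522124] [0.4679679  0.21135156 0.0955    ]
169 [0.5019 0.2093 0.094 ] [0.5017 0.2089 0.0943] [354.57988166 245.65088757] [0.50114324 0.20863336 0.0955    ]
red 58 [0.48028026 0.08424444 0.04263915] 215 266 205 243
[0.46584921 0.09992481 0.045     ]
[0.48798627 0.09707031 0.045     ]
[0.50918123 0.0943373  0.045     ]
reset [0.46609719 0.211179   0.096     ]
test [0.49882452 0.2079045  0.0945    ]
((487.7032165527344, 239.70040893554688), (98.94316101074219, 66.6947250366211), 85.68177032470703)
((478.5015869140625, 120.69463348388672), (142.08609008789062, 49.30527114868164), 85.72501373291016)
```

View pics/w1z.png

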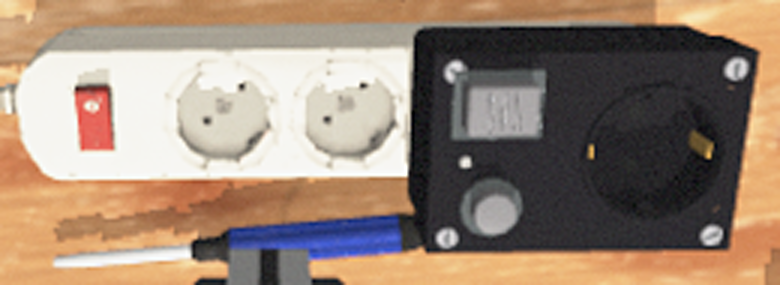

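Emit:
play_rows(
  rows=[
    [[6, -0.3, -6.4], 0, 0],
    [[13, -0.3, -6.4], 0, 0],
    [[13, -0.3, -6.4], 0, 0],
    [[13, -0.3, -6.4], 0, 0],
    [[13, -0.3, -6.4], 0, 0],
    [[13, -0.3, -6.4], 0, 0],
    [[13, -0.3, -6.4], 0, 0],
    [[13, -0.3, -6.4], 0, 0],
  ],
)

```text
time: 2.82
ee_pos: [0.461, 0.0787, 0.0828]
tcp_rot: [-73.7, 89.8, 11.4]
wrist_force: [0.3, -0.5, -0.5]
opening: 0.0
```

```bash
python3 st.py .4595 .0775 .05;python3 - <<'E'
from h import *
o=bot.get_obs();p,d=bot.camera("scene");cv2.imwrite("pics/s2z.png",cv2.resize(p[130:300,200:365],None,fx=3.5,fy=3.5,interpolation=cv2.INTER_CUBIC))
p,d=bot.camera("wrist");cv2.imwrite("pics/w2.png",p)
print(proj("scene",o['ee_pos']))
E
```

```text
2.8167 [  9.7  -6.8 -18.   78.6   0.   14.6] [0.461  0.0787 0.0828] [ 0.3 -0.5 -0.5] 4.428556667985604e-05
[[ 0.003 -0.996  0.086]
 [ 0.001  0.086  0.996]
 [-1.    -0.003  0.001]]
yaw tool y 175.04574839767537
shift cm [ 3.28  0.15 -0.13]
(np.float64(302.02442553798835), np.float64(203.60216271609605))
```

View pics/s2z.png

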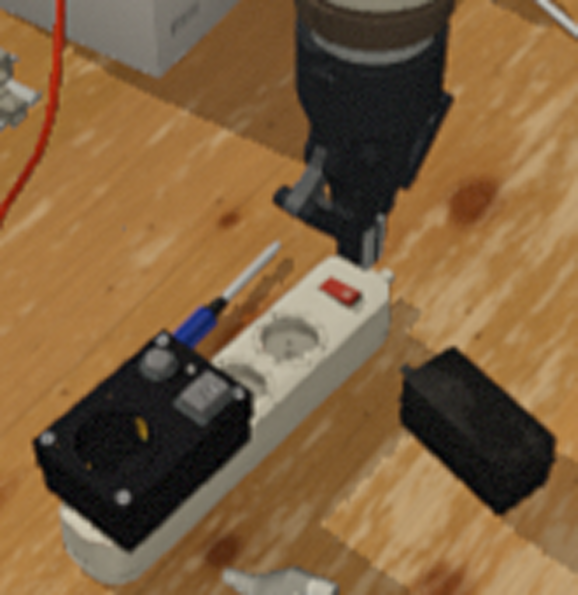

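View pics/w2.png

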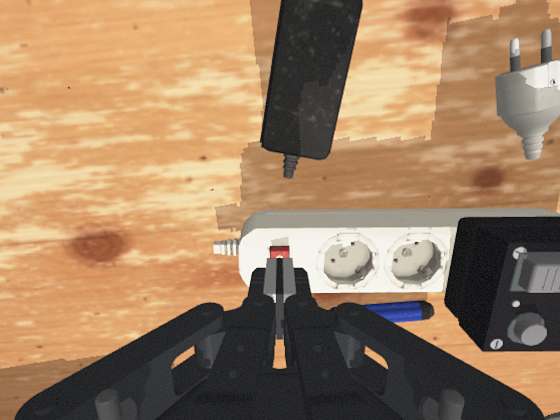

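Emit:
play_rows(
  rows=[
    [[2.0, 0.15, -0.15], 0, 0],
    [[3.2, 0.15, -0.15], 0, 0],
    [[3.4, 0.15, -0.15], 0, 0],
    [[3.6, 0.15, -0.15], 0, 0],
    [[3.7, 0.15, -0.15], 0, 0],
    [[3.8, 0.15, -0.15], 0, 0],
    [[3.85, 0.15, -0.15], 0, 0],
    [[3.9, 0.15, -0.15], 0, 0],
    [[3.9, 0.15, -0.15], 0, 0],
  ],
)

```text
time: 3.67
ee_pos: [0.4578, 0.0768, 0.043]
tcp_rot: [45.1, 90.0, 130.2]
wrist_force: [-8.7, 0.9, 11.3]
opening: -0.0002
```

```bash
python3 st.py
```

```text
3.6667 [  9.5  -6.1 -21.8  74.3   0.   14.4] [0.4578 0.0768 0.043 ] [-8.7  0.9 11.3] -0.00024118132749756553
[[-0.    -0.996  0.086]
 [ 0.     0.086  0.996]
 [-1.     0.     0.   ]]
yaw tool y 175.07278148096586
```

Emit:
play_rows(
  rows=[
    [[-0.3, 0, 0], 0, 0],
    [[-1.5, 0, 0], 0, 0],
    [[-5, 0, 0], 0, 0],
    [[-9, 0, 2], 0, 0],
    [[-11, 0, 4], 0, 0],
    [[-11, 0, 6], 0, 0],
    [[-11, 0, 6], 0, 0],
    [[-11, 0, 6], 0, 0],
  ],
)

```text
time: 4.33
ee_pos: [0.4636, 0.137, 0.1525]
tcp_rot: [-79.9, 89.9, 5.2]
wrist_force: [-0.7, -0.3, -0.7]
opening: -0.0002
```

```bash
cat > look.py <<'E'
from h import *
import sys
t=sys.argv[1]
o=bot.get_obs();p,d=bot.camera("wrist");cv2.imwrite(f"pics/w{t}.png",cv2.resize(p[150:300],None,fx=1.42,fy=1.42,interpolation=cv2.INTER_CUBIC))
q,ds=bot.camera("scene");q=cv2.resize(q[190:320,200:365],None,fx=4.6,fy=4.6,interpolation=cv2.INTER_CUBIC);cv2.imwrite(f"pics/s{t}z.png",q)
for n,d in(("wrist",d),("scene",ds)):
    c=cloud(n,d,o);z=c[...,2]
    near=lambda a,b,r:(np.hypot(c[...,0]-a,c[...,1]-b)<r)&(z>.06)&(z<.11)
    print(n,"reset z",np.median(z[near(.468,.2115,.006)]).round(4),"test z",np.median(z[near(.502,.209,.004)]).round(4))
    m=(z>.083)&(z<.0905)&(c[...,0]<.54)&(c[...,0]>.43)&(c[...,1]>.15)&(c[...,1]<.32)
    if m.sum()>50:print(cv2.minAreaRect((c[m][:,:2]*1000).astype(np.float32)))
E
python3 st.py .468 .2115 .115;python3 look.py 3
```

```text
4.3333 [16.5 -5.1 -8.7 86.3 -0.  21.3] [0.4636 0.137  0.1525] [-0.7 -0.3 -0.7] -0.0002466745864442776
[[ 0.001 -0.996  0.084]
 [ 0.     0.084  0.996]
 [-1.    -0.001  0.   ]]
yaw tool y 175.1605865893717
shift cm [3.75 0.19 7.46]
wrist reset z 0.0963 test z 0.0947
((487.8060607910156, 239.66786193847656), (99.46717834472656, 67.22470092773438), 85.45630645751953)
scene reset z 0.0945 test z 0.0935
((487.6065673828125, 238.64405822753906), (99.4886245727539, 68.99334716796875), 86.19953918457031)
```

View pics/w3.png

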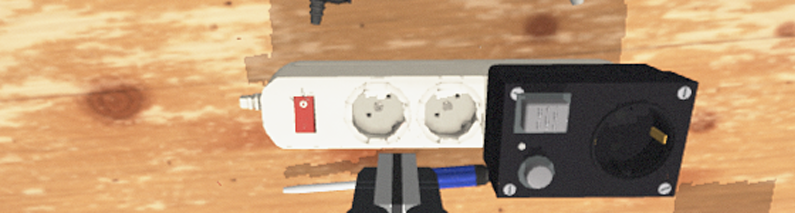

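View pics/s3z.png

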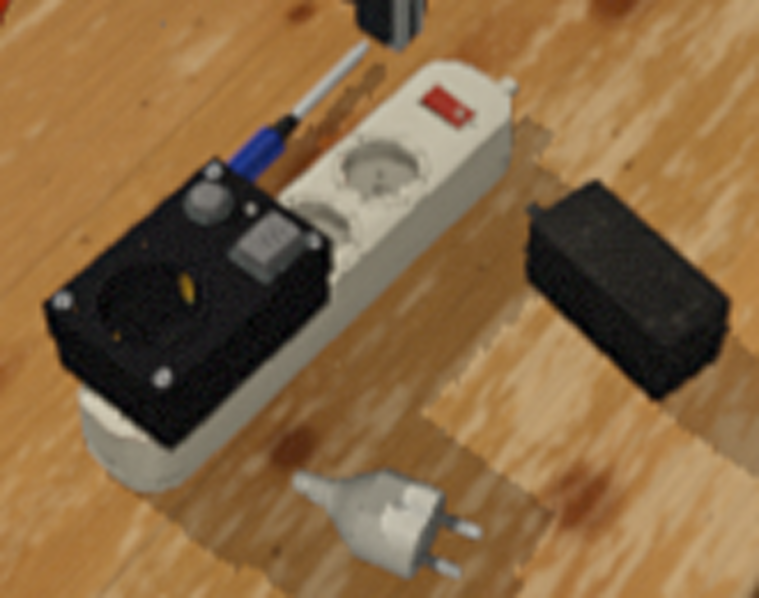

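```bash
python3 - <<'E'
from h import *
q=cv2.imread("pics/s3z.png");a=cv2.imread("pics/s0z.png")
b=np.hstack([a[60:160,380:540],q[60:160,380:540]]);cv2.imwrite("pics/cmp.png",cv2.resize(b,None,fx=2.4,fy=2.4))
o=bot.get_obs();p,d=bot.camera("wrist");c=cloud("wrist",d,o);z=c[...,2]
w=np.load("w1.npz");c1=cloud("wrist",w['d'],dict(ee_pos=w['e'],tcp_rot=w['r']))
for x in np.arange(.452,.5,.004):
    f=lambda c:(c[...,2][(abs(c[...,0]-x)<.0025)&(abs(c[...,1]-.0775)<.004)])
    print(round(x,3),len(f(c1)),np.median(f(c1)).round(4),np.median(f(c)).round(4))
E
```

```text
0.452 65 0.0357 0.0347
0.456 36 0.0412 0.0408
0.46 37 0.0416 0.0414
0.464 42 0.0442 0.0427
0.468 35 0.0462 0.0435
0.472 32 0.0456 0.0443
0.476 31 0.0448 0.0449
0.48 31 0.0441 0.0457
0.484 30 0.0434 0.046
0.488 30 0.0428 0.042
0.492 29 0.0418 0.0421
0.496 31 0.0414 0.0418
```

View pics/cmp.png

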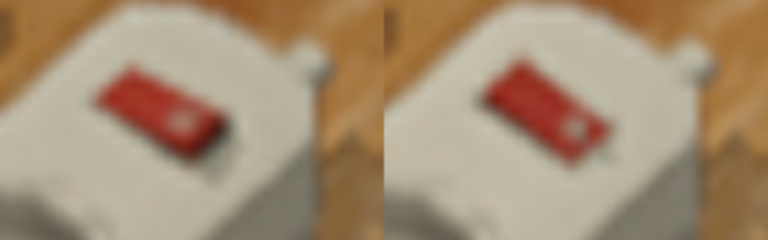

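The rocker's slope has reversed symmetrically, so it is fully on, and the strip hasn't moved. Reset is next.

Emit:
play_rows(
  rows=[
    [[0, 0.2, 4], 0, 0],
    [[3, 0.2, 7.5], 0, 0],
    [[4.8, 0.2, 7.5], 0, 0],
    [[5.2, 0.2, 7.5], 0, 0],
    [[5.2, 0.2, 7.5], 0, 0],
    [[5.2, 0.2, 7.5], 0, 0],
  ],
)

```text
time: 4.98
ee_pos: [0.4677, 0.2103, 0.1001]
tcp_rot: [169.4, 90.0, -105.6]
wrist_force: [-0.1, -0.3, 0.4]
opening: -0.0004
```

```bash
python3 st.py .468 .2115 .0893
```

```text
4.9833 [ 24.2  -0.6 -10.2  80.4  -0.   29.2] [0.4677 0.2103 0.1001] [-0.1 -0.3  0.4] -0.00044758662673918966
[[-0.    -0.996  0.087]
 [-0.     0.087  0.996]
 [-1.     0.    -0.   ]]
yaw tool y 175.00907502940882
shift cm [ 1.08 -0.02  0.13]
```

Emit:
play_rows(
  rows=[
    [[0.4, 0, 0.1], 0, 0],
    [[0.6, 0, 0.1], 0, 0],
    [[0.8, 0, 0.1], 0, 0],
    [[0.95, 0, 0.1], 0, 0],
    [[1.02, 0, 0.1], 0, 0],
    [[1.05, 0, 0.1], 0, 0],
    [[1.05, 0, 0.1], 0, 0],
  ],
)

```text
time: 5.57
ee_pos: [0.4683, 0.212, 0.0896]
tcp_rot: [-94.6, 89.9, -9.5]
wrist_force: [2.5, -3.5, 5.2]
opening: 0.0002
```

Emit:
play_rows(
  rows=[
    [[-0.3, 0, 0], 0, 0],
    [[-1, 0, 0], 0, 0],
    [[-4, -1, -2], 0, 0],
    [[-7, -3, -4], 0, 0],
    [[-7, -3.3, -5], 0, 0],
    [[-7, -3.3, -5], 0, 0],
    [[-7, -3.3, -5], 0, 0],
  ],
)

```text
time: 6.15
ee_pos: [0.4962, 0.1594, 0.1588]
tcp_rot: [70.8, 89.9, 155.8]
wrist_force: [-0.0, -0.3, -0.5]
opening: -0.0002
```

```bash
python3 st.py .502 .209 .1;python3 look.py 4
```

```text
6.15 [17.8  0.2 -2.9 86.9  0.  22.8] [0.4962 0.1594 0.1588] [-0.  -0.3 -0.5] -0.00020291947080368236
[[-0.001 -0.996  0.087]
 [ 0.     0.087  0.996]
 [-1.     0.001  0.   ]]
yaw tool y 174.99812940745483
shift cm [ 5.88 -0.15  4.99]
wrist reset z 0.0915 test z 0.0946
((487.8061828613281, 239.70742797851562), (98.99699401855469, 66.7158203125), 85.71459197998047)
scene reset z 0.0904 test z 0.0935
((487.1853942871094, 238.23118591308594), (99.52143096923828, 67.51507568359375), 85.38724517822266)
```

View pics/w4.png

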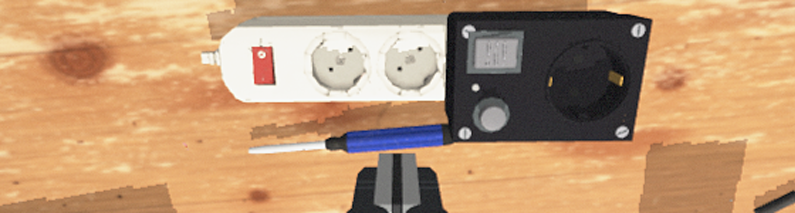

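Reset has latched, reading 91.5 mm against about 96 when out. Test is next.

Emit:
play_rows(
  rows=[
    [[0, -0.2, 3], 0, 0],
    [[3, -0.2, 5], 0, 0],
    [[5.3, -0.2, 5], 0, 0],
    [[5.7, -0.2, 5], 0, 0],
    [[5.7, -0.2, 5], 0, 0],
    [[5.7, -0.2, 5], 0, 0],
  ],
)

```text
time: 6.75
ee_pos: [0.5023, 0.2093, 0.1025]
tcp_rot: [115.2, 90.0, -159.7]
wrist_force: [-0.1, 0.7, 0.0]
opening: 0.0002
```

```bash
python3 st.py .502 .209 .0900
```

```text
6.75 [22.6  3.6 -5.6 80.8  0.  27.5] [0.5023 0.2093 0.1025] [-0.1  0.7  0. ] 0.0001794410966619265
[[-0.    -0.996  0.086]
 [-0.     0.086  0.996]
 [-1.     0.    -0.   ]]
yaw tool y 175.08859262691772
shift cm [ 1.25  0.03 -0.04]
```

Emit:
play_rows(
  rows=[
    [[0.6, 0, 0], 0, 0],
    [[0.8, 0, 0], 0, 0],
    [[1.0, 0, 0], 0, 0],
    [[1.15, 0, 0], 0, 0],
    [[1.25, 0, 0], 0, 0],
    [[1.27, 0, 0], 0, 0],
    [[1.27, 0, 0], 0, 0],
  ],
)

```text
time: 7.33
ee_pos: [0.5031, 0.2092, 0.0898]
tcp_rot: [-78.8, 89.9, 6.3]
wrist_force: [1.3, -1.4, 5.4]
opening: -0.0001
```

Emit:
play_rows(
  rows=[
    [[-0.3, 0, 0], 0, 0],
    [[-1, 0, 0], 0, 0],
    [[-4, 0, -2], 0, 0],
    [[-7, 0, -4], 0, 0],
    [[-7, 0, -5], 0, 0],
    [[-7, 0, -5], 0, 0],
    [[-7, 0, -5], 0, 0],
  ],
)

```text
time: 7.92
ee_pos: [0.4982, 0.1593, 0.1591]
tcp_rot: [66.7, 90.0, 151.7]
wrist_force: [-0.9, 0.1, 0.9]
opening: -0.0006
```

```bash
python3 st.py .468 .2115 .1;python3 look.py 5
```

```text
7.9167 [17.7  0.4 -2.6 87.   0.  22.7] [0.4982 0.1593 0.1591] [-0.9  0.1  0.9] -0.0006016526290826771
[[-0.    -0.996  0.087]
 [ 0.     0.087  0.996]
 [-1.     0.     0.   ]]
yaw tool y 175.00985214050297
shift cm [5.91 3.46 4.94]
wrist reset z 0.0963 test z 0.0947
((487.9076232910156, 239.60269165039062), (98.79918670654297, 66.80469512939453), 85.73204040527344)
scene reset z 0.0946 test z 0.0937
((487.2242736816406, 238.18020629882812), (100.00480651855469, 67.9974594116211), 85.25260162353516)
```

View pics/w5.png

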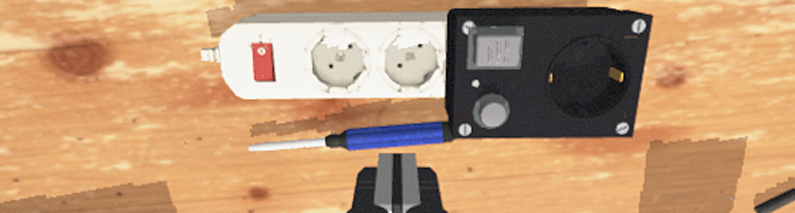

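The reset button has jumped out to 96.3 mm. I'll press it in again.

Emit:
play_rows(
  rows=[
    [[0, 3.45, 3], 0, 0],
    [[2, 3.45, 4.9], 0, 0],
    [[5.0, 3.45, 4.9], 0, 0],
    [[5.9, 3.45, 4.9], 0, 0],
    [[5.9, 3.45, 4.9], 0, 0],
    [[5.9, 3.45, 4.9], 0, 0],
  ],
)

```text
time: 8.52
ee_pos: [0.4678, 0.211, 0.1001]
tcp_rot: [122.1, 89.9, -152.8]
wrist_force: [-0.2, -0.9, 0.0]
opening: 0.0005
```

```bash
python3 st.py .468 .2115 .0893
```

```text
8.5167 [ 24.3  -0.5 -10.1  80.5  -0.   29.2] [0.4678 0.211  0.1001] [-0.2 -0.9  0. ] 0.0004766308735414221
[[-0.001 -0.996  0.086]
 [-0.001  0.086  0.996]
 [-1.     0.001 -0.001]]
yaw tool y 175.0715269603299
shift cm [ 1.08 -0.01  0.05]
```

Emit:
play_rows(
  rows=[
    [[0.4, 0, 0], 0, 0],
    [[0.6, 0, 0], 0, 0],
    [[0.8, 0, 0], 0, 0],
    [[0.95, 0, 0], 0, 0],
    [[1.02, 0, 0], 0, 0],
    [[1.05, 0, 0], 0, 0],
    [[1.06, 0, 0], 0, 0],
  ],
)

```text
time: 9.1
ee_pos: [0.4687, 0.2112, 0.0901]
tcp_rot: [-79.4, 89.9, 5.6]
wrist_force: [3.0, -0.5, 3.9]
opening: -0.0
```

Emit:
play_rows(
  rows=[
    [[-0.3, 0, 0], 0, 0],
    [[-1, 0, 0], 0, 0],
    [[-4, -1, -2], 0, 0],
    [[-7, -3, -4], 0, 0],
    [[-7, -3.3, -5], 0, 0],
    [[-7, -3.3, -5], 0, 0],
    [[-7, -3.3, -5], 0, 0],
    [[-7, -3.3, -5], 0, 0],
  ],
)

```text
time: 9.77
ee_pos: [0.496, 0.1588, 0.1588]
tcp_rot: [101.4, 89.9, -173.5]
wrist_force: [0.3, -0.5, -0.1]
opening: -0.0002
```

```bash
python3 st.py;python3 look.py 6
```

```text
9.7667 [17.7  0.2 -2.9 87.   0.  22.7] [0.496  0.1588 0.1588] [ 0.3 -0.5 -0.1] -0.0002436902956454233
[[-0.002 -0.996  0.086]
 [-0.     0.086  0.996]
 [-1.     0.002 -0.   ]]
yaw tool y 175.06518559433889
wrist reset z 0.0915 test z 0.0946
((488.08477783203125, 239.62518310546875), (98.85806274414062, 67.06072235107422), 85.56658172607422)
scene reset z 0.0908 test z 0.0935
((487.0703430175781, 238.1969757080078), (99.9481430053711, 68.32422637939453), 85.55964660644531)
```

View pics/s6z.png

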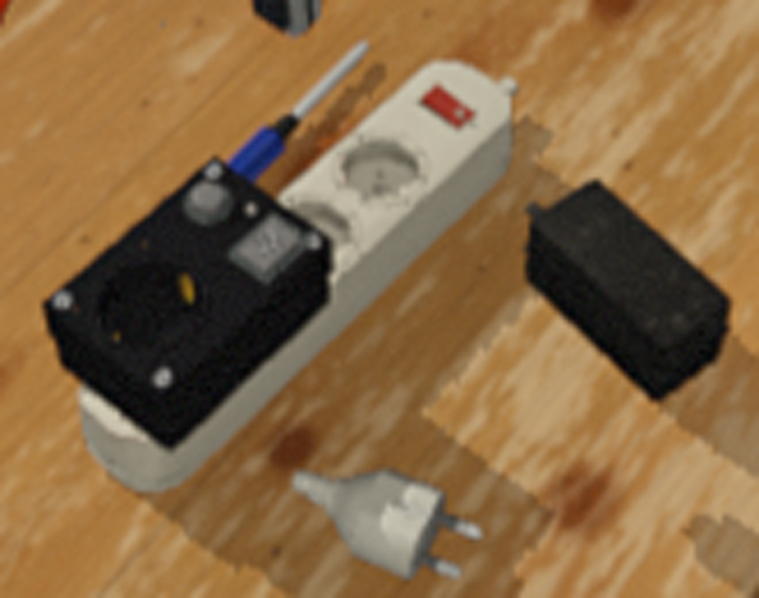

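View pics/w6.png

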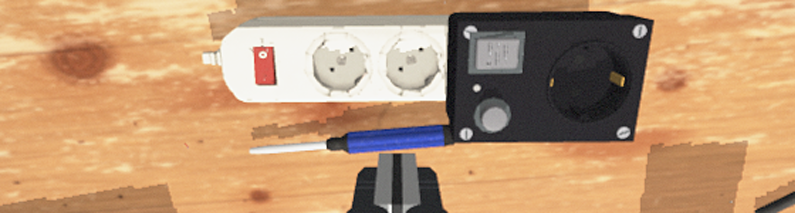

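The reset button is in again and nothing else has moved. In the scene view the rocker at (448,107) is on, and the bystanders are where they were.

```bash
python3 -c "
from workcell import bot
print(bot.job_done())"
```

```text
the job is handed in; nothing more can be done
None
```

The check is done in the order asked, and I handed the job in at about 10 s.

- **Rocker:** I pressed its near half down. Depth readings across it show the slope reversed symmetrically, so it is fully on.
- **First reset press:** it stayed in. The wrist camera read its top at 91.5 mm, against 96.3 mm when out.
- **Test button:** pressing it made the reset jump out again, back to 96.3 mm.
- **Second reset press:** it stayed in again at 91.5 mm. The wrist sensor read 3.9 N at the end of that press, and 5.2 N at the end of the first.

In the last pictures the strip and adapter read in the same place to within about 0.5 mm. The plug, charger and screwdriver looked unmoved, and the gripper was clear of everything. The press on the rocker also produced a sideways force of about 9 N, but the strip did not shift.

The scene camera reads heights about 1–2 mm lower than the wrist camera. It showed the same in and out changes, so none of the checks disagreed.

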